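# Add a tile case to the column and lock it with the pull stop

## Task

Lock the blue-lidded tile case onto the column in the carrier: pull the red stop knob out until it clicks into its outer position, set the blue-lidded case gently (do not drop it) and squarely on top of the two black-lidded cases, long sides in line with theirs, and let go of it; then push the stop knob fully home so that its rod reaches over the case. Leave the column, the white-lidded case, the wooden stamp and the white coil pot where they are.

Things in the scene. Friction and masses are not known exactly. Their poses are not given: they have to be found in the camera images.
- carrier: Grey carrier fixed to the table: base plate 150 x 90 mm, top 12 mm above the table; low stop behind the column (x = +56 mm, top 34 mm above the table); on the robot's side a post and guide block for the stop knob, x -80 to -60 mm, 44 mm wide, top at z = 134 mm. Sides open. Origin on the table under the middle of the column; x runs from the knob towards the column, z up.
- stop (a joint): Travel of the stop knob in m, level along the carrier's -x: 0 = fully home (rod reaches 28 mm over where the third case goes, 3 mm above its top), 0.036 = fully out (rod tip 8 mm in front of that case). A spring detent draws it to whichever end is nearer; getting it over the middle takes about 6 N.
- stop_grip (a point): Centre of the red round stop knob: 26 mm diameter, 20 mm long along the carrier's x, on a 10 mm rod, 122 mm above the table. At home it lies 108 mm in front (-x) of the carrier's origin, 18 mm clear of the guide block; fully out 144 mm. It moves with the knob; axes as the carrier's.
- case_low: Lowest case of the column, standing on the carrier's base plate: closed rectangular tile case, 100 x 60 x 34 mm (long side along its x), about 0.3 kg, grey with a black lid and a flat top; the two short ends are alike. Origin at the centre of its underside.
- case_mid: Second case of the column, standing on the lowest (its top is 80 mm above the table): closed rectangular tile case, 100 x 60 x 34 mm (long side along its x), about 0.3 kg, grey with a black lid and a flat top; the two short ends are alike. Origin at the centre of its underside.
- case_blue: The case to add, standing on the table to the right: closed rectangular tile case, 100 x 60 x 34 mm (long side along its x), about 0.3 kg, grey with a blue lid and a flat top; the two short ends are alike. Origin at the centre of its underside.
- case_white: Another case on the table to the right, to be left alone: closed rectangular tile case, 100 x 60 x 34 mm (long side along its x), about 0.3 kg, grey with a white lid and a flat top; the two short ends are alike. Origin at the centre of its underside.
- stamp: Small wooden texture stamp with a turned handle, 42 x 42 x 56 mm, to be left alone. Origin at the centre of its underside.
- pot: White coil pot with knobbly walls, 104 mm diameter, 83 mm high, to be left alone. Origin at the centre of its underside.
Things that resemble listed ones, but are neither listed nor needed, are in the scene too. Several things look just like the case_blue: the one meant starts nearest to the robot's base.

How it is judged:
On the way, in this order (a step that is already met when the one before it is completed fails the run):
1. the stop knob is pulled out to its outer position (joint above 31 mm) (value of joint stop above 0.031 m), for 0.2 s.
2. the blue-lidded case stands squarely on the column, let go, with the stop still out (x of case_blue in the frame of case_mid between -0.007 and 0.007 m and y of case_blue in the frame of case_mid between -0.007 and 0.007 m and z of case_blue in the frame of case_mid between 0.031 and 0.037 m and angle between the x axis of case_blue and the x axis of case_mid, either way round below 0.1 rad and angle between case_blue's own z axis and vertical below 0.05 rad and contact force between the fingers and case_blue below 0.05 N and value of joint stop above 0.031 m), for 0.3 s.
3. the stop knob is pushed fully home (joint below 4 mm) (value of joint stop below 0.004 m), for 0.2 s.
At the end, for the whole second after the job is handed in: The blue-lidded case rests on the upper black-lidded case, within 7 mm of it in x and y and 0.1 rad in yaw, level and released, and the stop knob is fully home (within 4 mm) (x of case_blue in the frame of case_mid between -0.007 and 0.007 m and y of case_blue in the frame of case_mid between -0.007 and 0.007 m and z of case_blue in the frame of case_mid between 0.031 and 0.037 m and angle between the x axis of case_blue and the x axis of case_mid, either way round below 0.1 rad and angle between case_blue's own z axis and vertical below 0.05 rad and contact force between the fingers and case_blue below 0.05 N and value of joint stop below 0.004 m and linear speed of case_blue below 0.02 m/s); the robot touches nothing.
It fails at once if the blue-lidded case is dropped (moves faster than 0.45 m/s while no finger touches it) (contact force between the fingers and case_blue below 0.01 N and linear speed of case_blue above 0.45 m/s).
It fails at once if a case of the column is pushed more than 12 mm (distance of any of case_low, case_mid from where it was at the start of the episode above 0.012 m).
It fails at once if the white-lidded case, the wooden stamp or the white coil pot is moved more than 25 mm (distance of any of case_white, stamp, pot from where it was at the start of the episode above 0.025 m).
It also fails if it takes over 64 s, if anything falls off the work surface, if the arm or the gripper's body presses on something with over 40 N, if the wrist force passes 120 N, or if a joint passes its speed limit or range.

## Robot

A 6-joint arm with a two-finger parallel gripper is mounted at the origin on a cart in front of the work surface, level with it; the furniture and walls round the work are solid. World frame = base frame: x ahead of the robot, y to its left, z up, the work surface at z = 0. Lengths are in m, angles in rad, forces in N, time in s.
With the tool pointing down it reaches from about 0.4 to 0.825 m from the base axis. Payload 7 kg.
Tool frame: the origin (TCP) lies at the very end of the fingers, on their centre line; the grasp point (between the pads) lies 19 mm behind it; z points along the fingers, y is the line along which they close (so a half turn about z gives the same grasp; the last joint's range is limited). The gripper opens to 88 mm and grips with 3 to 60 N. Pads are 19 mm wide; open, the fingers measure 130 mm over their backs; the gripper's body (78 mm by 193 mm) begins 47 mm behind the grasp point.
Start: joints at [1.584, 0.359, 0.012, 0, -1.224, -0.288], TCP at [0.183, 0.65, 0.227] pointing down, gripper open.
Joint ranges: [-3.07, 3.07], [-1.43, 2.12], [-1.02, 1.25], [-3.03, 1.67], [-3.05, -0], [-3.03, 3.03]. Speed limits (rad/s): [2.39, 2.39, 3.01, 3.14, 3.14, 3.14].

## Interface

Orientations are given as a rotation vector (axis times angle).
In Python, from plant import r gives the robot as it stands.
- The arm moves only by the tool jog_arm, never from a script. Its argument "deltas" is text: rows parted by semicolons, each of 6 numbers parted by spaces: the shift along the tool's x, y, z in units of 0.4 m (1.0 is 0.4 m), then the turn, a rotation vector about the tool's x, y, z in units of 360 degrees (1.0 is 360 degrees). In form: tx ty tz rx ry rz; .... A call has 1 to 8 rows; each row is the pose to reach, as a shift and turn from the pose commanded when the call began, along the tool's axes at that moment, turning the shorter way round; what a row does not reach only later rows make up. A row lasts 1/10 s, in which the tool goes at most 50 mm and 8.59 degrees, less where a joint would pass 70% of its speed; a pose out of reach is approached as far as the arm can. A call with a number of a shift or a turn outside -1 to 1 is refused whole. A call with a gripper value outside its range is refused whole. "gripper" is the finger opening in mm, from 0 to 87.6, set as the call begins (left out, the last holds). The fingers move at their own pace and stop on an object; "grip_force" is the grip in N (left out, the last holds). Time passes only in rows, so rows that repeat a pose let the fingers close. It gives the time, the measured TCP pose, the force, the opening and the grip force at its end, in the units of the state.
- r.get_state(): the state, without advancing time (a new reading comes with each control period).
- r.get_image(name): name is "side" or "top"; returns a dict with "image" (420x560x3 uint8, red, green, blue), "z_map" (420x560 float32, m along the optical axis (not along the pixel's ray), 0 where there is no reading), "fovy" (degrees; the focal length in pixels is half the picture's height over the tangent of half this angle, whatever the lens; pixels are square), "cx", "cy" (the principal point, pixels), "R" (3x3) and "t" (3): a world point X has camera coordinates R X + t. Camera axes: x right, y down, z forward; pixel columns grow to the right and rows downward; lengths in m; the calibration is good to about 2 mm. A picture is of the moment at which its call begins.
- r.close_job(): hands the job in; it is judged then, once.
Trained networks look in a picture, given as the dict that the camera call returned (one of the last four; its "shot" number tells which), for a name from the list of things; names that differ only in an ending like _2 or _b are one class to them, and where a whole thing is asked for, a point or a joint stands for the part that bears it (a point fixed in the world has none). Each returns a list of dicts, best first, with "score" (0 to 1); they miss things now and then, are a little off and sometimes report something else, mostly with a low value. They report only what shows in the picture. A call takes as long as a camera call. They do not tell look-alikes from the thing itself.
- r.regions_of(picture, label): "pixels" (420x560 bool, what is visible of it).
- r.mark_of(picture, label): "position" ([x, y, z] in m, in the coordinates of the camera as it stood for that picture, good to about 4 mm: a listed point, or the origin of a listed thing).
The state is a dict: "time_s": time; "q": joint angles; "dq": joint speeds; "tau": joint torques, N m; "eef_pos": TCP position; "ee_rot": TCP orientation; "wrist_force": force on the tool from outside, world axes, zero at the start; "moment": the same for the moment, N m; "finger_gap": finger opening in m; "finger_force": force on a finger pad.
Only numpy, scipy, OpenCV 4.12 (cv2) and the standard library are available. Lean on these libraries where they do the work, as an engineer would, in place of code of your own. Each camera call takes 0.05 s, during which the arm holds its last target. There are 200 camera calls.

## Working session

There is one attempt and no reset: what is moved stays moved. The work goes in short steps, Python scripts to look and compute and a tool call to move; the robot and the scene stay as the last step left them, time stands still between calls to the robot, and variables do not carry over. Pictures are saved under pics/ and viewed, at most 10 in all, crops included, and the job is handed in when it is done.

Besides the shell and the picture viewer there is one more tool, called after ">>>" by a JSON object that holds its "method" and its "body". jog_arm: Moves the arm, as the interface text tells. Its arguments: {"type":"object","properties":{"deltas":{"type":"string"},"gripper":{"type":"number"},"grip_force":{"type":"number"}},"required":["deltas"]}

```bash
ls; mkdir -p pics; cat > h.py <<'E'
import numpy as np, cv2
from plant import r
from scipy.spatial.transform import Rotation as Ro
def cloud(p):
    z=p["z_map"];h,w=z.shape;f=h/2/np.tan(np.radians(p["fovy"])/2)
    v,u=np.mgrid[:h,:w]
    c=np.stack([(u-p["cx"])*z/f,(v-p["cy"])*z/f,z],-1)
    W=(c-np.array(p["t"]))@np.array(p["R"]); W[z==0]=np.nan
    return W
def w(p,c): return (np.array(c)-np.array(p["t"]))@np.array(p["R"])
def px(p,X):
    f=p["z_map"].shape[0]/2/np.tan(np.radians(p["fovy"])/2);c=np.array(p["R"])@X+p["t"]
    return (c[:2]/c[2]*f+[p["cx"],p["cy"]]).round()
E
python3 - <<'E'
from h import *
np.set_printoptions(precision=4,suppress=True)
s=r.get_state();print({k:s[k] for k in("time_s","eef_pos","ee_rot","finger_gap")})
ps={n:r.get_image(n) for n in("side","top")}
for n,p in ps.items():
    cv2.imwrite(f"pics/{n}0.png",p["image"][...,::-1]);print(n,"cam at",w(p,[0,0,0]))
    for l in("carrier","stop_grip","case_mid","case_blue","case_white","stamp","pot"):
        for m in r.mark_of(p,l):
            X=w(p,m["position"]);print(n,l,round(m["score"],2),X,px(p,X))
E
```

```text
pics
{'time_s': 0.0, 'eef_pos': array([0.183 , 0.6492, 0.2257]), 'ee_rot': array([ 3.1104, -0.4302, -0.0002]), 'finger_gap': 0.08735321701000318}
side cam at [ 0.6671 -1.317   1.2397]
side carrier 0.6 [ 0.6603  0.07   -0.0071] [326. 207.]
side stop_grip 0.55 [0.5548 0.0571 0.1211] [298. 178.]
side case_mid 0.73 [0.6622 0.0732 0.0433] [328. 195.]
side case_blue 0.98 [ 0.5233 -0.3451  0.0029] [271. 293.]
side case_blue 0.87 [ 0.4146 -0.6386  0.0009] [214. 377.]
side case_blue 0.6 [ 0.5301 -0.4969  0.0011] [266. 336.]
side case_blue 0.6 [ 0.5616 -0.6376 -0.0024] [270. 384.]
side case_white 0.91 [ 0.4612 -0.1489 -0.0016] [261. 244.]
side stamp 0.63 [ 0.6529 -0.0983 -0.0011] [321. 239.]
side stamp 0.21 [0.6644 0.0723 0.0467] [329. 195.]
side pot 0.89 [ 0.4664  0.368  -0.0069] [283. 152.]
top cam at [ 0.3782 -0.1351  1.6148]
top carrier 0.98 [0.6638 0.0737 0.0013] [218. 174.]
top carrier 0.5 [ 0.655  -0.1009  0.0035] [267. 177.]
top stop_grip 0.39 [0.5544 0.0623 0.1235] [216. 200.]
top case_mid 0.84 [0.6651 0.0736 0.0469] [217. 171.]
top case_blue 0.97 [ 0.4131 -0.6401  0.0007] [420. 248.]
top case_blue 0.88 [ 0.5261 -0.3481  0.0008] [336. 214.]
top case_blue 0.68 [ 0.5326 -0.4932 -0.0028] [377. 213.]
top case_blue 0.62 [ 0.5656 -0.639   0.005 ] [419. 204.]
top case_blue 0.34 [ 0.4665 -0.1493  0.0015] [280. 230.]
top case_white 0.85 [ 0.4637 -0.1516 -0.0018] [281. 231.]
top stamp 0.65 [ 0.6504 -0.1004  0.0017] [267. 178.]
```

View pics/top0.png

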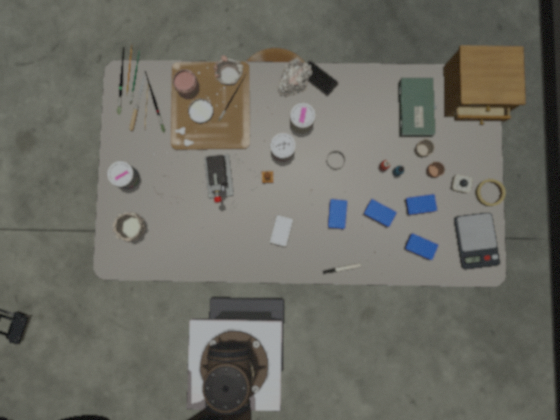

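View pics/side0.png

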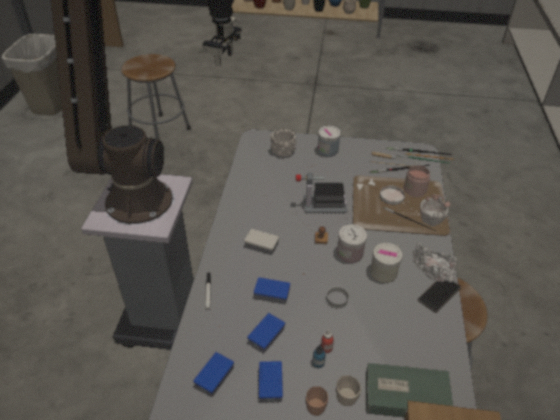

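The candidates for the blue case in the top image are (336,214), (377,213), (420,248) and (419,204). Their distances from the base are about 0.63, 0.73, 0.76 and 0.85 m, so I choose (336,214). The white-lidded case is at (281,231), the column at (217,171) and the red knob at about (217,199). Next is a close crop and the accurate poses.

```bash
python3 - <<'E'
from h import *
np.set_printoptions(precision=4,suppress=True)
p=r.get_image("top");q=r.get_image("side")
a=cv2.resize(p["image"][130:260,180:380],None,fx=4,fy=4,interpolation=3)[:300*2]
a=cv2.resize(a,(700,455))
b=cv2.resize(q["image"][150:230,270:370],(180*1,144)) 
cv2.imwrite("pics/c1.png",a[...,::-1])
cv2.imwrite("pics/c2.png",cv2.resize(q["image"][155:310,240:360],None,fx=4.5,fy=3.8)[...,::-1])
s=r.get_state();print(px(p,s["eef_pos"]),px(q,s["eef_pos"]),px(p,[0,0,0]))
def rect(C,m,zlo,zhi,nm):
    P=C[m];P=P[np.isfinite(P[:,0])]
    if len(P)<5:return
    P=P[(P[:,2]>zlo)&(P[:,2]<zhi)]
    if len(P)<5:print(nm,"few");return
    (c,d,ang)=cv2.minAreaRect((P[:,:2]*1000).astype(np.float32))
    if d[0]<d[1]: ang+=90
    print(nm,len(P),"c",np.array(c),"dims",np.array(d),"long-axis deg",(ang+90)%180-90,"z",np.median(P[:,2]),"mean",P.mean(0))
for n,I in(("top",p),("side",q)):
    C=cloud(I)
    for l,zl,zh in(("case_mid",.07,.09),("case_blue",.025,.045),("case_white",.025,.045),("carrier",.005,.018),("carrier",.125,.14),("stop_grip",.1,.14)):
        for g in r.regions_of(I,l):
            if g["score"]>.3: rect(C,g["pixels"],zl,zh,f"{n} {l} {g['score']:.2f}")
    red=(I["image"][...,0]>110)&(I["image"][...,1]<60)&(I["image"][...,2]<70)
    d=np.linalg.norm(C[...,:2]-[.555,.06],axis=-1)<.06
    rect(C,red&d,.08,.16,n+" red")
    P=C[(np.linalg.norm(C[...,:2]-[.6,.065],axis=-1)<.12)]
    P=P[P[:,2]>.09];print("high pts",len(P));print(P[np.argsort(P[:,0])][::max(1,len(P)//25)])
E
```

```text
[ 12. 316.] [224.  60.] [234. 365.]
top case_mid 0.60 478 c [662.4457  72.4485] dims [100.1646  60.4126] long-axis deg 8.016593933105469 z 0.08037020935584432 mean [0.6641 0.0717 0.0803]
top case_blue 0.92 514 c [ 415.6711 -637.4855] dims [101.1353  60.7493] long-axis deg 67.0932388305664 z 0.03418851837491438 mean [ 0.4153 -0.6365  0.0344]
top case_blue 0.88 497 c [ 562.0293 -638.579 ] dims [ 60.3539 101.2101] long-axis deg -81.45838451385498 z 0.03450820911210629 mean [ 0.5615 -0.6384  0.0346]
top case_blue 0.81 490 c [ 523.7867 -347.9534] dims [ 60.5283 100.2191] long-axis deg -4.757743835449219 z 0.03414455236289683 mean [ 0.5233 -0.3475  0.0341]
top case_blue 0.58 489 c [ 529.3376 -495.3197] dims [100.1962  60.1229] long-axis deg 61.378238677978516 z 0.03409568109920625 mean [ 0.5294 -0.4946  0.0342]
top case_white 0.82 492 c [ 461.7911 -153.8383] dims [59.932  99.7235] long-axis deg -13.818183898925781 z 0.034376450726144286 mean [ 0.4614 -0.1536  0.0342]
top stop_grip 0.47 64 c [591.7415  60.9111] dims [91.4035 17.3344] long-axis deg 5.368937969207764 z 0.13013647699513764 mea
[... 2241 characters left out ...]
0.0523 0.1288]
high pts 191
[[0.5457 0.0578 0.1324]
 [0.5493 0.0552 0.1349]
 [0.5526 0.0569 0.134 ]
 [0.555  0.0659 0.1313]
 [0.5574 0.0451 0.1268]
 [0.5603 0.0548 0.1106]
 [0.5637 0.0504 0.1232]
 [0.5697 0.0583 0.1219]
 [0.579  0.0652 0.1261]
 [0.5828 0.0618 0.1249]
 [0.5852 0.0684 0.1328]
 [0.5874 0.0816 0.1313]
 [0.5883 0.0519 0.0987]
 [0.5898 0.0561 0.1302]
 [0.5915 0.0481 0.1109]
 [0.5924 0.0447 0.0963]
 [0.5944 0.0488 0.1195]
 [0.5954 0.0479 0.0984]
 [0.5974 0.0522 0.1214]
 [0.5987 0.0462 0.1047]
 [0.6    0.0534 0.1336]
 [0.6015 0.0486 0.1117]
 [0.6036 0.0527 0.1303]
 [0.6092 0.067  0.1281]
 [0.6163 0.0642 0.1268]
 [0.6232 0.0646 0.123 ]
 [0.6327 0.0656 0.1319]
 [0.6396 0.0707 0.1243]]
```

View pics/c1.png

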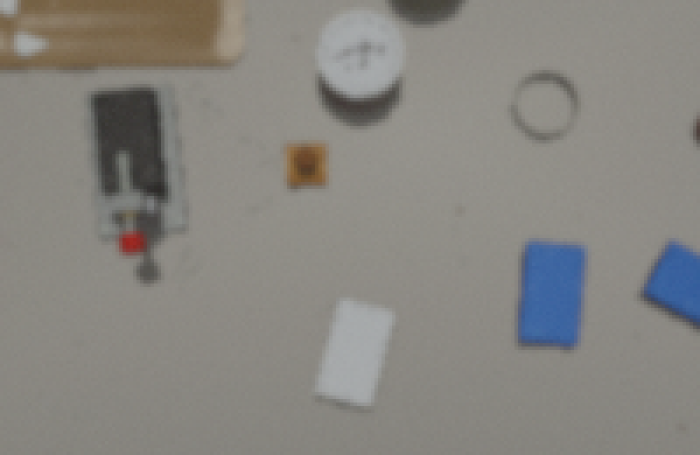

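View pics/c2.png

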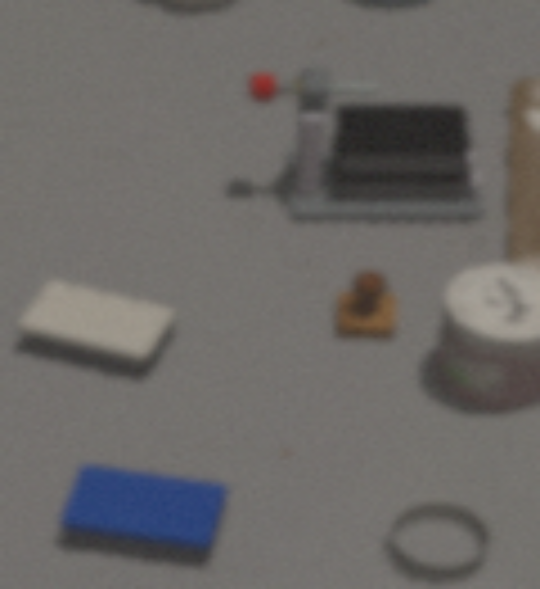

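The crops show the red knob at (131,243) in c1 with its rod over the column; the grey dot beside it is only its shadow. The chosen blue case is at (551,293) in c1. The estimated poses, which agree with each other:
- **Carrier:** origin (0.6624, 0.0728), yaw 8°.
- **Knob:** (0.5555, 0.0578, 0.122).
- **Blue case:** (0.5238, -0.3477), yaw -4.7°.

Next I compute the moves to the knob.

```bash
cat >> h.py <<'E'
def go(pos,yaw,from_=None):
    "rows for target TCP pos, tool x at world yaw deg (mod 180), pointing down; from measured or given (pos,rotvec)"
    s=r.get_state(); p0,r0=(s["eef_pos"],s["ee_rot"]) if from_ is None else from_
    R0=Ro.from_rotvec(r0)
    best=min((Ro.from_euler("z",yaw+k,degrees=True)*Ro.from_euler("x",180,degrees=True) for k in(0,180)),key=lambda R:(R0.inv()*R).magnitude())
    t=R0.inv().apply(np.array(pos)-p0)/.4; v=(R0.inv()*best).as_rotvec()/(2*np.pi)
    print(" ".join(f"{x:.4f}" for x in[*t,*v]), " dist mm",np.linalg.norm(t)*400); return (np.array(pos),best.as_rotvec())
def C(x,y,z,o=(.6624,.0728),a=8.0):
    c,s=np.cos(np.radians(a)),np.sin(np.radians(a)); return [o[0]+c*x-s*y,o[1]+s*x+c*y,z]
def st():
    s=r.get_state();R=Ro.from_rotvec(s["ee_rot"]).as_matrix()
    print("t",s["time_s"],"pos",s["eef_pos"].round(4),"yaw",np.degrees(np.arctan2(R[1,0],R[0,0])).round(2),"zz",R[2,2].round(4),"gap",s["finger_gap"],"F",np.round(s["wrist_force"],2),"ff",s["finger_force"],"q",np.round(s["q"],2))
E
python3 - <<'E'
from h import *
st();a=go([.40,.35,.226],8);b=go(C(-.108,0,.19),8,a)
E
```

```text
t 1.5 pos [0.1832 0.6496 0.2266] yaw -15.74 zz -1.0 gap 0.08763664524124305 F [-0.19 -0.11  0.08] ff 0.0 q [ 1.58  0.36  0.01  0.   -1.22 -0.29]
0.7250 0.5740 0.0014 0.0000 -0.0000 -0.0659  dist mm 369.87558197245016
0.2832 0.7776 0.0900 0.0000 0.0000 0.0000  dist mm 332.95616460315296
```

>>> {"method": "jog_arm", "body": {"deltas": "0.725 0.574 0 0 0 -0.066; 0.725 0.574 0 0 0 -0.066; 0.725 0.574 0 0 0 -0.066; 0.725 0.574 0 0 0 -0.066; 0.725 0.574 0 0 0 -0.066; 0.725 0.574 0 0 0 -0.066; 0.725 0.574 0 0 0 -0.066; 0.725 0.574 0 0 0 -0.066", "gripper": 70}}

```text
time_s: 2.3
eef_pos: [0.4014, 0.3468, 0.227]
ee_rot: [-3.134, -0.216, -0.0]
wrist_force: [0.7, 0.5, -0.4]
finger_gap: 0.0699
finger_force: 0.0
```

```bash
python3 - <<'E'
from h import *
st();go(C(-.108,0,.19),8)
E
```

```text
t 2.3 pos [0.4014 0.3468 0.227 ] yaw 7.89 zz -1.0 gap 0.06990367837035621 F [ 0.68  0.53 -0.37] ff 0.0 q [ 1.08  0.12 -0.3   0.   -1.15  0.63]
0.2822 0.7686 0.0924 -0.0000 -0.0000 -0.0003  dist mm 329.60699480034503
```

>>> {"method": "jog_arm", "body": {"deltas": "0.282 0.77 0.092 0 0 0; 0.282 0.77 0.092 0 0 0; 0.282 0.77 0.092 0 0 0; 0.282 0.77 0.092 0 0 0; 0.282 0.77 0.092 0 0 0; 0.282 0.77 0.092 0 0 0; 0.282 0.77 0.092 0 0 0; 0.282 0.77 0.092 0 0 0"}}

```text
time_s: 3.1
eef_pos: [0.5555, 0.0575, 0.189]
ee_rot: [3.134, 0.213, -0.002]
wrist_force: [-0.7, -0.3, -0.9]
finger_gap: 0.07
finger_force: 0.0
```

>>> {"method": "jog_arm", "body": {"deltas": "0 0 0 0 0 0; 0 0 0 0 0 0"}}

```text
time_s: 3.3
eef_pos: [0.5545, 0.0612, 0.19]
ee_rot: [-3.134, -0.22, -0.0]
wrist_force: [-0.2, -0.0, -0.1]
finger_gap: 0.0701
finger_force: 0.0
```

```bash
python3 - <<'E'
from h import *
st();go(C(-.108,0,.103),8)
E
```

```text
t 3.3 pos [0.5545 0.0612 0.19  ] yaw 8.03 zz -1.0 gap 0.07008554519426016 F [-0.24 -0.04 -0.11] ff 0.0 q [ 0.46  0.19 -0.3  -0.   -1.07  1.25]
0.0011 0.0088 0.2174 -0.0000 -0.0001 0.0001  dist mm 87.04290550467016
```

>>> {"method": "jog_arm", "body": {"deltas": "0.001 0.009 0.06 0 0 0; 0.001 0.009 0.13 0 0 0; 0.001 0.009 0.19 0 0 0; 0.001 0.009 0.218 0 0 0; 0.001 0.009 0.218 0 0 0; 0.001 0.009 0.218 0 0 0"}}

```text
time_s: 3.9
eef_pos: [0.5561, 0.0579, 0.1035]
ee_rot: [-3.134, -0.222, -0.002]
wrist_force: [0.6, -0.3, 0.2]
finger_gap: 0.07
finger_force: 0.0
```

>>> {"method": "jog_arm", "body": {"deltas": "0 0 0 0 0 0; 0 0 0 0 0 0; 0 0 0 0 0 0; 0 0 0 0 0 0; 0 0 0 0 0 0; 0 0 0 0 0 0", "gripper": 10, "grip_force": 40}}

```text
time_s: 4.5
eef_pos: [0.5556, 0.0573, 0.1026]
ee_rot: [-3.134, -0.219, -0.0]
wrist_force: [-2.2, 7.9, 0.3]
finger_gap: 0.0273
finger_force: 5.0
```

```bash
python3 - <<'E'
from h import *
st();go(C(-.146,0,.103),8)
E
```

```text
t 4.5 pos [0.5556 0.0573 0.1026] yaw 8.01 zz -1.0 gap 0.027258960409946947 F [-2.24  7.88  0.33] ff 5.012352702906355 q [ 0.45  0.28 -0.41 -0.   -0.88  1.26]
-0.0951 -0.0013 -0.0010 -0.0000 -0.0000 0.0000  dist mm 38.055626510064805
```

>>> {"method": "jog_arm", "body": {"deltas": "0 0 0 0 0 0; 0 0 0 0 0 0; 0 0 0 0 0 0"}}

```text
time_s: 4.8
eef_pos: [0.5554, 0.0585, 0.1026]
ee_rot: [-3.132, -0.22, -0.0]
wrist_force: [-3.5, 6.1, 2.5]
finger_gap: 0.0242
finger_force: 40.0
```

>>> {"method": "jog_arm", "body": {"deltas": "-0.02 0 0 0 0 0; -0.04 0 0 0 0 0; -0.06 0 0 0 0 0; -0.08 0 0 0 0 0; -0.095 0 0 0 0 0; -0.095 0 0 0 0 0; -0.095 0 0 0 0 0"}}

```text
time_s: 5.5
eef_pos: [0.5197, 0.0536, 0.1027]
ee_rot: [-3.131, -0.22, -0.006]
wrist_force: [4.8, 6.0, -6.5]
finger_gap: 0.0245
finger_force: 40.0
```

```bash
python3 - <<'E'
from h import *
st()
E
```

```text
t 5.5 pos [0.5197 0.0536 0.1027] yaw 8.04 zz -1.0 gap 0.024518149323223867 F [ 4.82  5.99 -6.45] ff 39.99886346049607 q [ 0.48  0.23 -0.49 -0.   -0.85  1.23]
```

>>> {"method": "jog_arm", "body": {"deltas": "0 0 0 0 0 0; 0 0 0 0 0 0; 0 0 0 0 0 0; 0 0 0 0 0 0; 0 0 -0.05 0 0 0; 0 0 -0.12 0 0 0; 0 0 -0.2 0 0 0; 0 0 -0.25 0 0 0", "gripper": 80}}

```text
time_s: 6.3
eef_pos: [0.5185, 0.0518, 0.2049]
ee_rot: [-3.134, -0.22, -0.003]
wrist_force: [0.8, 0.1, -0.9]
finger_gap: 0.0785
finger_force: 0.0
```

```bash
python3 - <<'E'
from h import *
st();a=go([.5238,-.3477,.15],-4.7)
p=r.get_image("top");W=cloud(p);g=r.regions_of(p,"stop_grip")
red=(p["image"][...,0]>110)&(p["image"][...,1]<60)&(p["image"][...,2]<70)
P=W[red];P=P[(P[:,2]>.08)&(abs(P[:,0]-.53)<.1)&(abs(P[:,1]-.06)<.1)];print(len(P),P.mean(0),px(p,P.mean(0)))
E
```

```text
t 6.3 pos [0.5185 0.0518 0.2049] yaw 8.02 zz -1.0 gap 0.07846109305703208 F [ 0.76  0.06 -0.91] ff 0.0 q [ 0.48  0.12 -0.36  0.   -1.09  1.23]
-0.1265 0.9909 0.1369 -0.0001 -0.0003 0.0353  dist mm 403.3195620654892
0 [nan nan nan] [nan nan]<stdin>:5: RuntimeWarning: Mean of empty slice.
  ret = um.true_divide(
```

>>> {"method": "jog_arm", "body": {"deltas": "-0.127 0.99 0.1 0 0 0.0353; -0.127 0.99 0.1 0 0 0.0353; -0.127 0.99 0.1 0 0 0.0353; -0.127 0.99 0.1 0 0 0.0353; -0.127 0.99 0.1 0 0 0.0353; -0.127 0.99 0.1 0 0 0.0353; -0.127 0.99 0.1 0 0 0.0353; -0.127 0.99 0.1 0 0 0.0353"}}

```text
time_s: 7.2
eef_pos: [0.522, -0.3481, 0.1617]
ee_rot: [-3.139, 0.129, 0.002]
wrist_force: [1.3, 1.1, 0.2]
finger_gap: 0.0802
finger_force: 0.0
```

>>> {"method": "jog_arm", "body": {"deltas": "0 0 0 0 0 0; 0 0 0 0 0 0; 0 0 0 0 0 0; 0 0 0 0 0 0"}}

```text
time_s: 7.6
eef_pos: [0.523, -0.345, 0.1629]
ee_rot: [-3.139, 0.126, -0.0]
wrist_force: [-0.0, 0.5, -0.1]
finger_gap: 0.0799
finger_force: 0.0
```

```bash
python3 - <<'E'
from h import *
np.set_printoptions(precision=4,suppress=True)
st();a=go([.5238,-.3477,.008],-4.7)
for n in("top","side"):
    p=r.get_image(n);W=cloud(p)
    red=(p["image"][...,0]>100)&(p["image"][...,1]<70)&(p["image"][...,2]<80)
    P=W[red];P=P[(P[:,2]>.08)&(abs(P[:,0]-.53)<.1)&(abs(P[:,1]-.06)<.1)];print(len(P),P.mean(0),px(p,P.mean(0)))
    for g in r.regions_of(p,"case_mid")[:1]:
        P=W[g["pixels"]];P=P[(P[:,2]>.073)&(P[:,2]<.088)];c,d,an=cv2.minAreaRect((P[:,:2]*1000).astype(np.float32));print(n,c,d,an,len(P))
E
```

```text
t 7.6 pos [ 0.523  -0.345   0.1629] yaw -4.61 zz -1.0 gap 0.07988332934923857 F [-0.    0.46 -0.06] ff 0.0 q [-0.27  0.33 -0.19 -0.   -1.06  1.76]
0.0025 0.0065 0.3872 -0.0000 -0.0000 0.0002  dist mm 154.88569605794015
23 [0.5213 0.0524 0.1331] [219. 210.]
top (662.990478515625, 72.103759765625) (100.77227783203125, 60.1288948059082) 7.371934413909912 488
0 [nan nan nan] [nan nan]
side (662.92724609375, 72.35804748535156) (97.19776153564453, 70.15982055664062) 5.479853630065918 356<stdin>:7: RuntimeWarning: Mean of empty slice.
  ret = um.true_divide(
```

>>> {"method": "jog_arm", "body": {"deltas": "0.0025 0.0065 0.1 0 0 0; 0.0025 0.0065 0.2 0 0 0; 0.0025 0.0065 0.3 0 0 0; 0.0025 0.0065 0.35 0 0 0; 0.0025 0.0065 0.375 0 0 0; 0.0025 0.0065 0.385 0 0 0; 0.0025 0.0065 0.387 0 0 0; 0.0025 0.0065 0.387 0 0 0"}}

```text
time_s: 8.6
eef_pos: [0.5246, -0.349, 0.0092]
ee_rot: [3.138, -0.128, 0.003]
wrist_force: [-0.3, 0.2, -0.2]
finger_gap: 0.08
finger_force: 0.0
```

>>> {"method": "jog_arm", "body": {"deltas": "0 0 0 0 0 0; 0 0 0 0 0 0; 0 0 0 0 0 0; 0 0 0 0 0 0; 0 0 0 0 0 0; 0 0 0 0 0 0", "gripper": 45, "grip_force": 30}}

```text
time_s: 9.2
eef_pos: [0.5239, -0.3488, 0.0085]
ee_rot: [3.139, -0.128, 0.001]
wrist_force: [-1.2, 1.6, 6.1]
finger_gap: 0.0598
finger_force: 30.0
```

```bash
python3 - <<'E'
from h import *
st()
E
```

```text
t 9.2 pos [ 0.5239 -0.3488  0.0085] yaw -4.68 zz -1.0 gap 0.05980810556432761 F [-1.23  1.55  6.11] ff 30.000801980495453 q [-0.28  0.5  -0.33  0.   -0.74  1.77]
```

>>> {"method": "jog_arm", "body": {"deltas": "0 0 -0.03 0 0 0; 0 0 -0.1 0 0 0; 0 0 -0.2 0 0 0; 0 0 -0.3 0 0 0; 0.02 -0.1 -0.4 0 0 0; 0.05 -0.2 -0.48 0 0 0; 0.05 -0.25 -0.48 0 0 0; 0.05 -0.25 -0.48 0 0 0"}}

```text
time_s: 10.0
eef_pos: [0.5528, -0.248, 0.2022]
ee_rot: [-3.139, 0.124, -0.005]
wrist_force: [-0.1, -0.5, -2.9]
finger_gap: 0.0597
finger_force: 30.0
```

```bash
python3 - <<'E'
from h import *
st();go([.6627,.0727,.20],7.9)
E
```

```text
t 10.0 pos [ 0.5528 -0.248   0.2022] yaw -4.54 zz -1.0 gap 0.059660405051299346 F [-0.07 -0.47 -2.87] ff 29.999855160713196 q [-0.1   0.26 -0.18 -0.   -1.12  1.59]
0.2104 -0.8210 0.0067 -0.0000 -0.0005 -0.0346  dist mm 339.0288186089465
```

>>> {"method": "jog_arm", "body": {"deltas": "0.02 -0.08 0 0 0 -0.005; 0.05 -0.2 0 0 0 -0.01; 0.08 -0.32 0 0 0 -0.015; 0.11 -0.44 0 0 0 -0.02; 0.145 -0.56 0 0 0 -0.028; 0.175 -0.68 0 0 0 -0.0346; 0.2 -0.78 0 0 0 -0.0346; 0.21 -0.821 0 0 0 -0.0346"}}

```text
time_s: 10.8
eef_pos: [0.6626, 0.0728, 0.1989]
ee_rot: [-3.134, -0.216, 0.002]
wrist_force: [0.3, -0.3, -3.9]
finger_gap: 0.06
finger_force: 30.0
```

>>> {"method": "jog_arm", "body": {"deltas": "0 0 0 0 0 0; 0 0 0 0 0 0; 0 0 0 0 0 0; 0 0 0 0 0 0; 0 0 0 0 0 0"}}

```text
time_s: 11.3
eef_pos: [0.6621, 0.0686, 0.2001]
ee_rot: [-3.134, -0.211, -0.0]
wrist_force: [-0.1, -0.1, -2.8]
finger_gap: 0.06
finger_force: 30.0
```

```bash
python3 - <<'E'
from h import *
np.set_printoptions(precision=4,suppress=True)
st();go([.6627,.0727,.105],7.9);go([.6627,.0727,.0885],7.9)
p=r.get_image("side");cv2.imwrite("pics/s2.png",cv2.resize(p["image"][130:230,260:400],None,fx=5,fy=5)[...,::-1])
for m in r.mark_of(p,"case_blue"): print(w(p,m["position"]),m["score"])
E
```

```text
t 11.3 pos [0.6621 0.0686 0.2001] yaw 7.69 zz -1.0 gap 0.06001796807398846 F [-0.15 -0.14 -2.79] ff 29.999302625656128 q [ 0.4   0.36 -0.05 -0.   -1.16  1.31]
0.0028 -0.0099 0.2378 -0.0000 -0.0000 -0.0006  dist mm 95.20983194447221
0.0028 -0.0099 0.2791 -0.0000 -0.0000 -0.0006  dist mm 111.69672813298939
[ 0.5323 -0.4952  0.0014] 0.93
[ 0.4158 -0.6372 -0.0004] 0.92
[0.6595 0.0692 0.1955] 0.58
[ 0.5602 -0.6339 -0.0027] 0.57
```

View pics/s2.png

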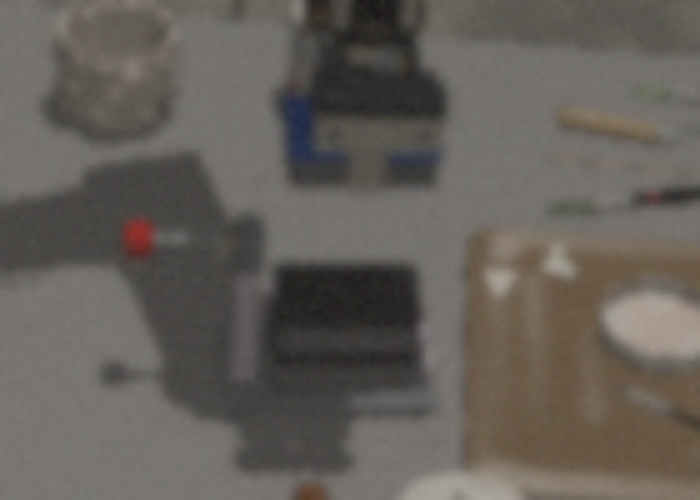

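The crop shows the held blue case level at about (365,150) above the column (345,310). The knob is out at (138,238).

>>> {"method": "jog_arm", "body": {"deltas": "0.003 -0.01 0.05 0 0 -0.0006; 0.003 -0.01 0.1 0 0 -0.0006; 0.003 -0.01 0.15 0 0 -0.0006; 0.003 -0.01 0.2 0 0 -0.0006; 0.003 -0.01 0.225 0 0 -0.0006; 0.003 -0.01 0.237 0 0 -0.0006; 0.003 -0.01 0.237 0 0 -0.0006; 0.003 -0.01 0.237 0 0 -0.0006"}}

```text
time_s: 12.2
eef_pos: [0.6636, 0.0739, 0.1061]
ee_rot: [-3.134, -0.219, -0.002]
wrist_force: [-0.1, 0.0, -4.3]
finger_gap: 0.0597
finger_force: 30.0
```

>>> {"method": "jog_arm", "body": {"deltas": "0 0 0 0 0 0; 0 0 0 0 0 0"}}

```text
time_s: 12.4
eef_pos: [0.6634, 0.074, 0.106]
ee_rot: [-3.134, -0.219, -0.002]
wrist_force: [0.1, -0.6, -3.3]
finger_gap: 0.0599
finger_force: 30.0
```

```bash
python3 - <<'E'
from h import *
st();go([.6627,.0727,.0885],7.9)
E
```

```text
t 12.4 pos [0.6634 0.074  0.106 ] yaw 7.98 zz -1.0 gap 0.05988896883601507 F [ 0.08 -0.63 -3.27] ff 29.999339282512665 q [ 0.4   0.44 -0.16  0.   -0.97  1.31]
-0.0021 0.0030 0.0437 -0.0000 -0.0002 0.0002  dist mm 17.534950306936228
```

>>> {"method": "jog_arm", "body": {"deltas": "-0.002 0.003 0.01 0 0 0; -0.002 0.003 0.02 0 0 0; -0.002 0.003 0.028 0 0 0; -0.002 0.003 0.034 0 0 0; -0.002 0.003 0.038 0 0 0; -0.002 0.003 0.041 0 0 0; -0.002 0.003 0.0425 0 0 0; -0.002 0.003 0.0425 0 0 0"}}

```text
time_s: 13.2
eef_pos: [0.6624, 0.0725, 0.0885]
ee_rot: [3.134, 0.219, 0.001]
wrist_force: [-2.1, -0.8, 1.3]
finger_gap: 0.0599
finger_force: 30.0
```

```bash
python3 - <<'E'
from h import *
st()
E
```

```text
t 13.2 pos [0.6624 0.0725 0.0885] yaw 7.99 zz -1.0 gap 0.05986847756452313 F [-2.07 -0.77  1.29] ff 30.000293254852295 q [ 0.4   0.45 -0.18  0.   -0.94  1.31]
```

>>> {"method": "jog_arm", "body": {"deltas": "0 0 0.001 0 0 0; 0 0 0.001 0 0 0; 0 0 0.001 0 0 0; 0 0 0.001 0 0 0; 0 0 0.001 0 0 0", "gripper": 80}}

```text
time_s: 13.7
eef_pos: [0.6624, 0.0726, 0.0878]
ee_rot: [-3.134, -0.219, -0.0]
wrist_force: [-0.7, -0.1, 0.6]
finger_gap: 0.0799
finger_force: 0.0
```

>>> {"method": "jog_arm", "body": {"deltas": "0 0 -0.03 0 0 0; 0 0 -0.08 0 0 0; 0 0 -0.15 0 0 0; 0 0 -0.22 0 0 0; 0 0 -0.27 0 0 0; -0.2 0 -0.3 0 0 0; -0.33 0 -0.3 0 0 0; -0.45 0 -0.3 0 0 0"}}

```text
time_s: 14.5
eef_pos: [0.5131, 0.0514, 0.2079]
ee_rot: [-3.134, -0.218, -0.002]
wrist_force: [-1.0, 1.0, 0.8]
finger_gap: 0.0797
finger_force: 0.0
```

>>> {"method": "jog_arm", "body": {"deltas": "0 0.3 0 0 0 0; 0 0.3 0 0 0 0; 0 0.3 0 0 0 0; 0 0.3 0 0 0 0; 0 0.3 0 0 0 0", "gripper": 70}}

```text
time_s: 15.0
eef_pos: [0.5312, -0.0675, 0.2078]
ee_rot: [-3.134, -0.216, -0.001]
wrist_force: [-1.0, 0.7, -0.1]
finger_gap: 0.0701
finger_force: 0.0
```

```bash
python3 - <<'E'
from h import *
np.set_printoptions(precision=4,suppress=True)
st();go(C(-.145,0,.19),8)
for n in("top","side"):
    p=r.get_image(n);W=cloud(p)
    if n=="side":cv2.imwrite("pics/s3.png",cv2.resize(p["image"][130:230,260:400],None,fx=5,fy=5)[...,::-1])
    red=(p["image"][...,0]>100)&(p["image"][...,1]<70)&(p["image"][...,2]<80)
    P=W[red];P=P[(P[:,2]>.08)&(abs(P[:,0]-.53)<.1)&(abs(P[:,1]-.06)<.1)]
    if len(P):print("knob",len(P),P.mean(0))
    for g in r.regions_of(p,"case_blue"):
        P=W[g["pixels"]];P=P[(P[:,2]>.105)&(P[:,2]<.12)]
        if len(P)>50:c,d,an=cv2.minAreaRect((P[:,:2]*1000).astype(np.float32));print(n,c,d,an,len(P),np.median(P[:,2]),np.polyfit(P[:,0],P[:,2],1)[0])
E
```

```text
t 15.0 pos [ 0.5312 -0.0675  0.2078] yaw 7.9 zz -1.0 gap 0.07007964367427441 F [-0.98  0.68 -0.09] ff 0.0 q [ 0.24  0.14 -0.32  0.   -1.1   1.47]
0.0107 -0.3017 0.0444 -0.0000 -0.0001 -0.0003  dist mm 122.04358600815841
top (678.582275390625, 74.12223052978516) (69.92150115966797, 59.962799072265625) 7.981597423553467 338 0.11423387637099636 -0.01724397809334744
side (661.6967163085938, 70.0765380859375) (99.96372985839844, 65.55802917480469) 8.740285873413086 362 0.11280204433361465 0.003325150183580972
```

View pics/s3.png

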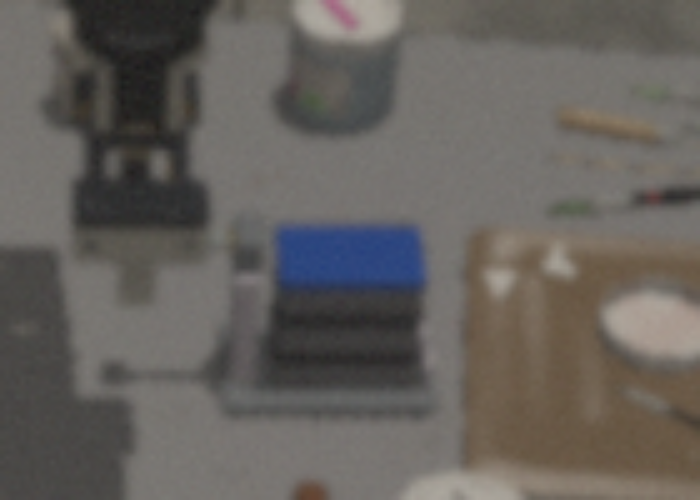

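The case sits squarely and level on the column: lid centre about (350,257), aligned with the black cases. The knob's shadow at (115,373) shows it is still out. Back to the knob.

>>> {"method": "jog_arm", "body": {"deltas": "0.011 -0.302 0.044 0 0 0; 0.011 -0.302 0.044 0 0 0; 0.011 -0.302 0.044 0 0 0; 0.011 -0.302 0.044 0 0 0; 0.011 -0.302 0.044 0 0 0; 0.011 -0.302 0.044 0 0 0"}}

```text
time_s: 15.8
eef_pos: [0.5187, 0.0531, 0.1896]
ee_rot: [3.134, 0.219, 0.0]
wrist_force: [0.1, -0.3, -0.8]
finger_gap: 0.07
finger_force: 0.0
```

```bash
python3 - <<'E'
from h import *
st();go(C(-.145,0.0005,.103),8)
E
```

```text
t 15.8 pos [0.5187 0.0531 0.1896] yaw 8.0 zz -1.0 gap 0.07000067249203684 F [ 0.06 -0.28 -0.77] ff 0.0 q [ 0.48  0.13 -0.38  0.   -1.06  1.23]
0.0001 0.0001 0.2164 0.0000 -0.0000 0.0000  dist mm 86.5619520540821
```

>>> {"method": "jog_arm", "body": {"deltas": "0 0 0.06 0 0 0; 0 0 0.12 0 0 0; 0 0 0.17 0 0 0; 0 0 0.205 0 0 0; 0 0 0.216 0 0 0; 0 0 0.216 0 0 0; 0 0 0.216 0 0 0"}}

```text
time_s: 16.5
eef_pos: [0.5193, 0.053, 0.1038]
ee_rot: [-3.134, -0.218, -0.002]
wrist_force: [0.0, -0.4, -0.6]
finger_gap: 0.07
finger_force: 0.0
```

>>> {"method": "jog_arm", "body": {"deltas": "0 0 0 0 0 0; 0 0 0 0 0 0; 0 0 0 0 0 0; 0 0 0 0 0 0; 0 0 0 0 0 0; 0 0 0 0 0 0; 0 0 0 0 0 0; 0 0 0 0 0 0", "gripper": 10, "grip_force": 40}}

```text
time_s: 17.3
eef_pos: [0.5186, 0.0535, 0.103]
ee_rot: [-3.134, -0.219, -0.0]
wrist_force: [-1.3, 2.7, 0.4]
finger_gap: 0.0245
finger_force: 40.0
```

>>> {"method": "jog_arm", "body": {"deltas": "0.02 0 0 0 0 0; 0.04 0 0 0 0 0; 0.06 0 0 0 0 0; 0.08 0 0 0 0 0; 0.092 0 0 0 0 0; 0.092 0 0 0 0 0; 0.092 0 0 0 0 0"}}

```text
time_s: 18.0
eef_pos: [0.5543, 0.0584, 0.1029]
ee_rot: [-3.134, -0.218, 0.003]
wrist_force: [-4.7, 4.1, 4.8]
finger_gap: 0.0242
finger_force: 40.0
```

```bash
python3 - <<'E'
from h import *
st()
E
```

```text
t 18.0 pos [0.5543 0.0584 0.1029] yaw 7.96 zz -1.0 gap 0.02419221981727412 F [-4.67  4.11  4.78] ff 40.00093228882179 q [ 0.46  0.28 -0.41 -0.   -0.88  1.25]
```

Moved 36 mm home, against the end stop. Release, retreat and verify.

>>> {"method": "jog_arm", "body": {"deltas": "0 0 0 0 0 0; 0 0 0 0 0 0; 0 0 0 0 0 0; 0 0 0 0 0 0; 0 0 -0.05 0 0 0; 0 0 -0.12 0 0 0; 0 0 -0.2 0 0 0; 0 0 -0.27 0 0 0", "gripper": 75}}

```text
time_s: 18.8
eef_pos: [0.5552, 0.0581, 0.2125]
ee_rot: [3.134, 0.218, 0.0]
wrist_force: [0.5, 0.2, -0.4]
finger_gap: 0.0739
finger_force: 0.0
```

>>> {"method": "jog_arm", "body": {"deltas": "-0.05 0.7 0 0 0 0; -0.05 0.7 0 0 0 0; -0.05 0.7 0 0 0 0; -0.05 0.7 0 0 0 0; -0.05 0.7 0 0 0 0; -0.05 0.7 0 0 0 0; -0.05 0.7 0 0 0 0; -0.05 0.7 0 0 0 0"}}

```text
time_s: 19.6
eef_pos: [0.5737, -0.2226, 0.2105]
ee_rot: [-3.134, -0.215, 0.001]
wrist_force: [0.2, 0.7, -0.6]
finger_gap: 0.075
finger_force: 0.0
```

>>> {"method": "jog_arm", "body": {"deltas": "0 0 0 0 0 0; 0 0 0 0 0 0; 0 0 0 0 0 0"}}

```text
time_s: 19.9
eef_pos: [0.5744, -0.2207, 0.2113]
ee_rot: [3.134, 0.221, 0.001]
wrist_force: [-0.3, 0.2, -0.5]
finger_gap: 0.0751
finger_force: 0.0
```

```bash
python3 - <<'E'
from h import *
np.set_printoptions(precision=4,suppress=True)
st()
p=r.get_image("top");W=cloud(p)
cv2.imwrite("pics/t4.png",cv2.resize(p["image"][130:250,170:300],None,fx=5,fy=5)[:600,:,::-1])
red=(p["image"][...,0]>100)&(p["image"][...,1]<70)&(p["image"][...,2]<80)
P=W[red];P=P[(P[:,2]>.08)&(abs(P[:,0]-.53)<.1)&(abs(P[:,1]-.06)<.1)]
print("knob",len(P),P.mean(0))
for g in r.regions_of(p,"case_blue"):
    P=W[g["pixels"]];P=P[(P[:,2]>.105)&(P[:,2]<.12)]
    if len(P)>50:c,d,an=cv2.minAreaRect((P[:,:2]*1000).astype(np.float32));print(c,d,an,len(P),np.median(P[:,2]))
E
```

```text
t 19.9 pos [ 0.5744 -0.2207  0.2113] yaw 8.07 zz -1.0 gap 0.07508539321194872 F [-0.28  0.21 -0.53] ff 0.0 q [-0.05  0.27 -0.15  0.   -1.15  1.76]
knob 0 [nan nan nan]<stdin>:8: RuntimeWarning: Mean of empty slice.
  ret = um.true_divide(
```

View pics/t4.png

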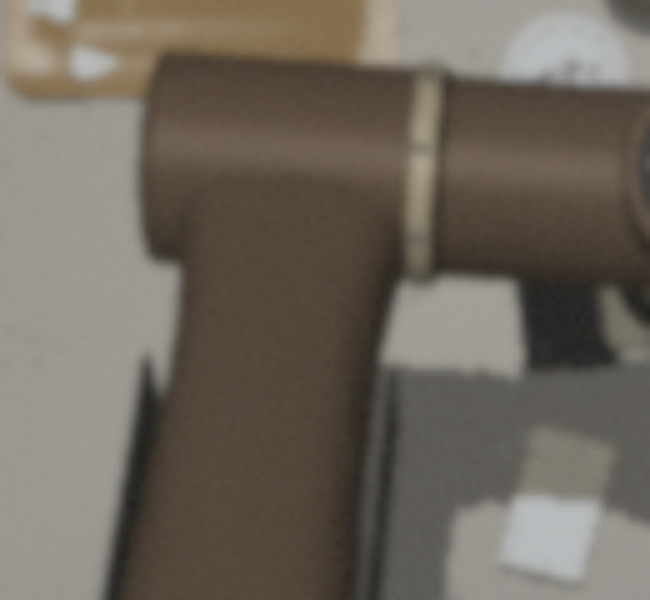

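The arm covers the column in the top view, so I move further right.

>>> {"method": "jog_arm", "body": {"deltas": "-0.2 0.5 0 0 0 0; -0.2 0.5 0 0 0 0; -0.2 0.5 0 0 0 0; -0.2 0.5 0 0 0 0; -0.2 0.5 0 0 0 0; -0.2 0.5 0 0 0 0; -0.2 0.5 0 0 0 0"}}

```text
time_s: 20.7
eef_pos: [0.5227, -0.4306, 0.2107]
ee_rot: [-3.134, -0.218, 0.0]
wrist_force: [0.1, 0.4, 0.2]
finger_gap: 0.0749
finger_force: 0.0
```

>>> {"method": "jog_arm", "body": {"deltas": "0 0 0 0 0 0; 0 0 0 0 0 0; 0 0 0 0 0 0"}}

```text
time_s: 21.0
eef_pos: [0.5233, -0.4299, 0.2113]
ee_rot: [3.134, 0.221, 0.001]
wrist_force: [-0.5, 0.1, 0.4]
finger_gap: 0.0753
finger_force: 0.0
```

```bash
python3 - <<'E'
from h import *
np.set_printoptions(precision=4,suppress=True)
st()
for n in("top","side"):
    p=r.get_image(n);W=cloud(p)
    if n=="top":cv2.imwrite("pics/t5.png",cv2.resize(p["image"][130:250,170:300],None,fx=5,fy=5)[:600,:,::-1])
    red=(p["image"][...,0]>100)&(p["image"][...,1]<70)&(p["image"][...,2]<80)
    P=W[red];P=P[(P[:,2]>.08)&(abs(P[:,0]-.53)<.1)&(abs(P[:,1]-.06)<.1)]
    if len(P):print(n,"knob",len(P),P.mean(0))
    for g in r.regions_of(p,"case_blue"):
        P=W[g["pixels"]];P=P[(P[:,2]>.105)&(P[:,2]<.12)]
        if len(P)>50:c,d,an=cv2.minAreaRect((P[:,:2]*1000).astype(np.float32));print(n,c,d,an,len(P),np.median(P[:,2]))
E
```

```text
t 21.0 pos [ 0.5233 -0.4299  0.2113] yaw 8.07 zz -1.0 gap 0.0753357956956198 F [-0.53  0.13  0.38] ff 0.0 q [-0.4   0.37 -0.   -0.   -1.19  2.11]
top knob 25 [0.5565 0.0567 0.1342]
top (662.42578125, 71.96614074707031) (99.86888122558594, 60.81865692138672) 7.419497966766357 463 0.11412520946673964
side knob 26 [0.5567 0.0512 0.1282]
side (662.1333618164062, 70.89128875732422) (101.8602294921875, 67.06350708007812) 11.497217178344727 321 0.11286355004436115
```

View pics/t5.png

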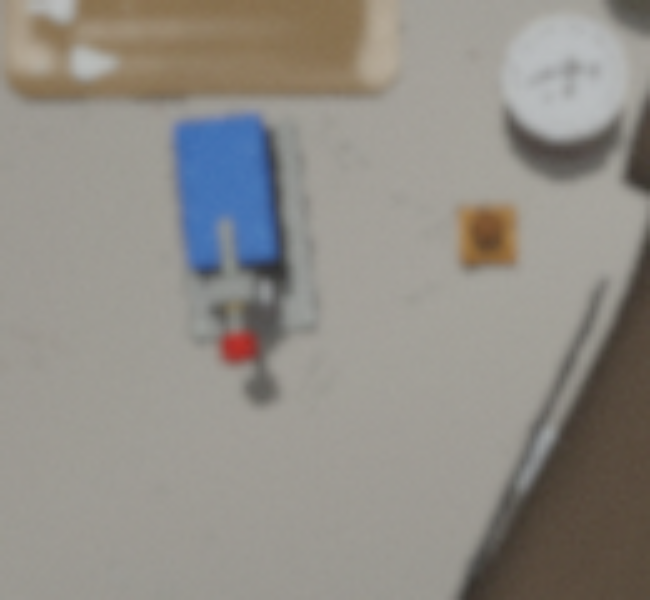

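The rod reaches over the blue case at (228,240), and the knob is home at (238,347), the same x as at the start. The case is centred at (0.6624, 0.0720) with yaw 7.4°. Handing in.

```bash
python3 -c "
from plant import r
print(r.close_job())"
```

```text
the job is handed in; nothing more can be done
None
```

The job is handed in, with no verdict returned: the last pictures show the blue-lidded case square and released on the column and the stop knob home with its rod over the case, at about 21 s of the 64 s allowed.

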